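Feel out the steel-cored mould insert and present it to the magnetism tester

ROBOT

A 6-joint arm with a two-finger parallel gripper is mounted at the origin on the work surface. World frame = base frame: x ahead of the robot, y to its left, z up, the work surface at z = 0. Lengths are in m, angles in rad, forces in N, time in s.
With the tool pointing down it reaches from about 0.325 to 0.75 m from the base axis. Payload 7.6 kg.
Tool frame: the origin (TCP) lies on the centre line of the jaws, within the pads' length; the fingertips stand 11 mm ahead of it and the grasp point (between the pads) lies 8 mm behind it (bot.tcp_to_tips is the z of the fingertips in the tool frame, in m); z points along the fingers, y is the direction in which the jaws open and shut (so a half turn about z gives the same grasp; the last joint's range is limited). The gripper opens to 85 mm and grips with 20 to 120 N. Pads are 22 mm wide; open, the fingers measure 114 mm over their backs; the gripper's body (76 mm by 85 mm) begins 54 mm behind the grasp point. The pads swing forward as they close: fully open they stand 13 mm farther back than shut.
Start: joints at [-1.271, 0.052, 1.401, -0, 1.689, -0.07], TCP at [0.19, -0.49, 0.242] pointing down, gripper open.
Joint ranges: [-2.9, 2.9], [-0.91, 2.17], [0.12, 2.37], [-1.06, 4.2], [0.26, 2.73], [-2.93, 2.93]. Speed limits (rad/s): [2.57, 2.57, 3.01, 3.14, 3.14, 3.14].

INTERFACE

Orientations are given as a unit quaternion [x, y, z, w].
In Python, from cell import status, vision, bot gives the robot as it stands.
- The arm moves only by the tool jog_arm, never from a script. Its arguments are lists of equal length, an entry for each row: "slide": the shift along the tool's x, y, z in cm, a list of three; "twist": the turn about the tool's z in rad; "hand": the opening, from 0 (shut) to 1 (fully open). In form: {"slide": [[dx, dy, dz], ...], "twist": [twist, ...], "hand": [hand, ...]}. A call has 1 to 12 rows; each row is the pose to reach, as a shift and turn from the pose commanded when the call began, along the tool's axes at that moment; what a row does not reach only later rows make up. A row lasts 1/10 s, in which the tool goes at most 50 mm and 8.59 degrees, less where a joint would pass 70% of its speed; a pose out of reach is approached as far as the arm can. A call with a gripper value outside its range is refused whole. The fingers move at their own pace and stop on an object; "grip_force" is the grip in N (left out, the last holds). Time passes only in rows, so rows that repeat a pose let the fingers close. It gives the time, the measured TCP pose, the force and the opening at its end, in the units of the state.
- status.get_state(): the state, without advancing time (a new reading comes with each control period).
- vision.camera(name): name is "side" or "top"; returns the picture (384x512x3 uint8, blue, green, red); there is no depth.
- vision.camera_model(name): a dict with "camera_matrix" (3x3 intrinsics, pixels), "k1" (the pictures are not rectified: a ray, as slopes to the right and down, at radius r is drawn at 1 + k1 r^2 times it, then the intrinsics apply), "world_from_camera" (4x4, takes a point from camera to world coordinates). Camera axes: x right, y down, z forward; pixel columns grow to the right and rows downward; lengths in m; the calibration is good to about 2 mm. A picture is of the moment at which its call begins. camera_model takes no time and is no camera call.
- bot.job_done(): hands the job in, once; it reports no verdict.
The state is a dict: "clock": time; "joint_positions": joint angles; "dq": joint speeds; "joint_efforts": joint torques, N m; "eef_pos": TCP position; "tool_rot": TCP orientation; "ft_force": force on the tool from outside, world axes, zero at the start; "ft_torque": the same for the moment, N m; "width": finger opening in m.
Only numpy, scipy, OpenCV 4.12 (cv2) and the standard library are available. Lean on these libraries where they do the work, as an engineer would, in place of code of your own. Each camera call takes 0.05 s, during which the arm holds its last target.

TASK

First turn the tester's knob anticlockwise until its red peak pointer is back at the zero stop. Then lift the two look-alike mould inserts in the green tray one after the other to feel which is heavier, standing the lighter one back upright in the tray. Finish with the heavier one in the gripper, held upright and still, centred about 20 mm above the tester's round probe pad without touching it (do not put it down or let go), and leave the jar, brass bushing and screwdriver alone.

Things in the scene. Friction and masses are not known exactly. Their poses are not given: they have to be found in the camera images.
- insert_a: upright plain round aluminium-coloured cylinder, 42 mm in diameter and 72 mm tall, with a dark dot on top; origin at the centre of its underside, z up its axis. Two of these look exactly alike; a sealed core inside makes one of them 0.23 to 0.33 kg heavier than the other (both under 0.55 kg), and which is which changes from start to start
- insert_b: upright plain round aluminium-coloured cylinder, 42 mm in diameter and 72 mm tall, with a dark dot on top; origin at the centre of its underside, z up its axis. Two of these look exactly alike; a sealed core inside makes one of them 0.23 to 0.33 kg heavier than the other (both under 0.55 kg), and which is which changes from start to start
- tray: shallow green plastic tray fixed to the bench, 140 mm (x) by 210 mm (y), 12 mm tall, walls 4 mm, inner floor 4 mm above the bench; origin at the centre of its underside, z up. The inserts start standing on its floor 84 to 130 mm apart (between axes)
- tester: blue box fixed to the bench, 130 mm (x) by 260 mm (y) by 45 mm tall, with a white round dial (90 mm) and black knob on top 70 mm towards its +y, and the orange and black probe pad 70 mm towards its -y; origin at the centre of its underside, z up
- peak_knob (a joint): angle of the knob and its red peak pointer, rad: 0 at the zero stop, grows clockwise seen from above up to 1.7. It turns easily (about 0.03 N m of friction), has no spring and stays where it is left. At 0 the bar and pointer lie along the tester's +y (red tick and small steel stop pin); at value q they lie q clockwise from there
- knob_grip (a point): point on the vertical knob axis, 20 mm above the dial (65 mm above the bench), where to grip the knob's black bar: a bar 12 mm wide, 40 mm long (along the pointer), its top 11.5 mm above this point and its foot 14.5 mm below it, on a round hub 30 mm in diameter and 6.5 mm high
- probe_pad (a point): centre of the top face of the orange-rimmed black round probe pad, 60 mm in diameter, 4 mm high on the tester's top, so 49 mm above the bench; z up
- jar: closed jar with orange cap, 52 mm diameter, 70 mm tall, bystander; origin at the centre of its underside
- bushing: brass bushing, a ring 40 mm outside, 25 mm bore, 30 mm tall, bystander; origin at the centre of its underside
- screwdriver: screwdriver 200 mm long with red handle, lying along its own x, bystander; origin beneath its middle
Things that resemble listed ones, but are neither listed nor needed, are in the scene too. Leave any purple look-alike of the insert_b alone.

How it is judged:
On the way, in this order (a step that is already met when the one before it is completed fails the run):
1. the knob is back at its zero stop (within 0.08 rad) while both inserts are still in the tray (value of joint peak_knob below 0.08 rad and z of each of insert_a, insert_b in the frame of tray below 0.012 m), for 0.2 s.
2. the lighter insert is lifted clear (20 mm or more) by the gripper while the heavier stands in the tray (((z of insert_a in the frame of tray above 0.024 m and contact force between insert_a and tray below 0.1 N and contact force between the fingers and insert_a above 2 N and z of insert_b in the frame of tray below 0.012 m and angle between insert_b's own z axis and vertical below 0.15 rad and contact force between insert_b and tray above 3.3 N and contact force between insert_b and tray above 1 N and contact force between the fingers and insert_b below 0.1 N) or (z of insert_b in the frame of tray above 0.024 m and contact force between insert_b and tray below 0.1 N and contact force between the fingers and insert_b above 2 N and z of insert_a in the frame of tray below 0.012 m and angle between insert_a's own z axis and vertical below 0.15 rad and contact force between insert_a and tray above 3.3 N and contact force between insert_a and tray above 1 N and contact force between the fingers and insert_a below 0.1 N))), for 0.2 s.
3. the heavier insert is lifted clear by the gripper while the lighter stands in the tray (((z of insert_a in the frame of tray above 0.024 m and contact force between insert_a and tray below 0.1 N and contact force between the fingers and insert_a above 2 N and z of insert_b in the frame of tray below 0.012 m and angle between insert_b's own z axis and vertical below 0.15 rad and contact force between insert_b and tray between 1 and 3.3 N and contact force between the fingers and insert_b below 0.1 N) or (z of insert_b in the frame of tray above 0.024 m and contact force between insert_b and tray below 0.1 N and contact force between the fingers and insert_b above 2 N and z of insert_a in the frame of tray below 0.012 m and angle between insert_a's own z axis and vertical below 0.15 rad and contact force between insert_a and tray between 1 and 3.3 N and contact force between the fingers and insert_a below 0.1 N))), for 0.2 s.
At the end, for the whole second after the job is handed in: Knob within 0.08 rad of zero; the heavier insert gripped, still, upright within 0.2 rad, its underside 3 to 50 mm above the pad and within 20 mm of its centre, not touching the tester; the lighter (weighs under 3.3 N on the tray) upright, released and at rest on the tray floor (value of joint peak_knob below 0.08 rad and ((z of insert_a in the frame of tray above 0.024 m and contact force between insert_a and tray below 0.1 N and contact force between the fingers and insert_a above 2 N and z of insert_b in the frame of tray below 0.012 m and angle between insert_b's own z axis and vertical below 0.15 rad and contact force between insert_b and tray between 1 and 3.3 N and contact force between the fingers and insert_b below 0.1 N and horizontal distance between insert_a and probe_pad below 0.02 m and z of insert_a in the frame of probe_pad between 0.003 and 0.05 m and angle between insert_a's own z axis and vertical below 0.2 rad and contact force between insert_a and tester below 0.1 N and linear speed of each of insert_a, insert_b below 0.03 m/s and x of insert_b in the frame of tray between -0.066 and 0.066 m and y of insert_b in the frame of tray between -0.101 and 0.101 m) or (z of insert_b in the frame of tray above 0.024 m and contact force between insert_b and tray below 0.1 N and contact force between the fingers and insert_b above 2 N and z of insert_a in the frame of tray below 0.012 m and angle between insert_a's own z axis and vertical below 0.15 rad and contact force between insert_a and tray between 1 and 3.3 N and contact force between the fingers and insert_a below 0.1 N and horizontal distance between insert_b and probe_pad below 0.02 m and z of insert_b in the frame of probe_pad between 0.003 and 0.05 m and angle between insert_b's own z axis and vertical below 0.2 rad and contact force between insert_b and tester below 0.1 N and linear speed of each of insert_b, insert_a below 0.03 m/s and x of insert_a in the frame of tray between -0.066 and 0.066 m and y of insert_a in the frame of tray between -0.101 and 0.101 m))); the arm keeps its last pose, push and grip.
It fails at once if an insert is tipped over (more than 0.6 rad) (angle between any of insert_a, insert_b's own z axis and vertical above 0.6 rad).
It fails at once if a bystander (jar, bushing, screwdriver) is moved more than 25 mm (distance of any of jar, bushing, screwdriver from where it was at the start of the episode above 0.025 m).
It also fails if it takes over 72 s, if anything falls off the work surface, if the arm or the gripper's body presses on something with over 40 N, if the wrist force passes 120 N, or if a joint passes its speed limit or range.

## Working session

There is one attempt and no reset: what is moved stays moved. The work goes in short steps, Python scripts to look and compute and a tool call to move; the robot and the scene stay as the last step left them, time stands still between calls to the robot, and variables do not carry over. Pictures are saved under pics/ and viewed, and the job is handed in when it is done.

Besides the shell and the picture viewer there is one more tool, called as name(argument=value, ...) on one line, values as JSON. jog_arm: Moves the arm, as the interface text tells. Its arguments: {"type":"object","properties":{"slide":{"type":"array","items":{"type":"array","items":{"type":"number"}}},"twist":{"type":"array","items":{"type":"number"}},"hand":{"type":"array","items":{"type":"number"}},"grip_force":{"type":"number"}},"required":["slide","twist","hand"]}

```bash
mkdir -p pics; ls
cat > h.py <<'E'
import numpy as np, cv2
from cell import status, vision, bot
def ray(name,u,v):
    m=vision.camera_model(name); K=np.array(m["camera_matrix"]);k1=m["k1"];T=np.array(m["world_from_camera"])
    d=np.array([(u-K[0,2])/K[0,0],(v-K[1,2])/K[1,1]]); s=d.copy()
    for _ in range(30): s=d/(1+k1*(s@s))
    r=T[:3,:3]@np.array([s[0],s[1],1]); return T[:3,3],r/np.linalg.norm(r)
def onz(name,u,v,z):
    o,r=ray(name,u,v); return o+r*(z-o[2])/r[2]
def proj(name,p):
    m=vision.camera_model(name); K=np.array(m["camera_matrix"]);k1=m["k1"];T=np.linalg.inv(np.array(m["world_from_camera"]))
    c=T[:3,:3]@np.array(p)+T[:3,3]; s=c[:2]/c[2]; s=s*(1+k1*(s@s)); return np.array([K[0,0]*s[0]+K[0,2],K[1,1]*s[1]+K[1,2]])
E
python3 - <<'E'
from h import *
for n in("top","side"):
    i=vision.camera(n); cv2.imwrite(f"pics/{n}0.png",i)
    m=vision.camera_model(n);print(n,np.round(m["camera_matrix"],1).tolist(),m["k1"],np.round(m["world_from_camera"],3).tolist())
s=status.get_state();print(s)
print(bot.tcp_to_tips)
E
```

```text
pics
top [[471.5, 0.0, 255.8], [0.0, 471.5, 189.2], [0.0, 0.0, 1.0]] -0.02062358913668047 [[0.004, -0.996, 0.087, 0.474], [-1.0, -0.006, -0.014, 0.063], [0.015, -0.087, -0.996, 1.334], [0.0, 0.0, 0.0, 1.0]]
side [[457.1, 0.0, 244.6], [0.0, 457.1, 187.6], [0.0, 0.0, 1.0]] -0.09265827924414703 [[-0.731, -0.402, 0.552, -0.084], [-0.683, 0.433, -0.589, 0.749], [-0.002, -0.807, -0.591, 0.783], [0.0, 0.0, 0.0, 1.0]]
{'clock': 0.1, 'joint_positions': array([-1.27127936e+00,  5.27794412e-02,  1.40161978e+00, -8.47924720e-06,
        1.68859778e+00, -7.03073617e-02]), 'dq': array([ 0.00012019, -0.00300667, -0.00261851,  0.00070074, -0.00157275,
       -0.00046932]), 'joint_efforts': array([ 1.11178830e-03, -3.82582283e+01, -3.60986817e+01, -8.23233108e-05,
        4.74640241e-03, -9.28959821e-06]), 'eef_pos': array([ 0.18970344, -0.48925837,  0.24155539]), 'tool_rot': array([ 9.82952253e-01,  1.83859662e-01, -8.44797521e-05, -6.97089009e-04]), 'ft_force': array([0.46466802, 0.17684076, 0.16847023]), 'ft_torque': array([0.02279799, 0.02789996, 0.00860288]), 'width': 0.08545543948287744}
0.011
```

View pics/top0.png

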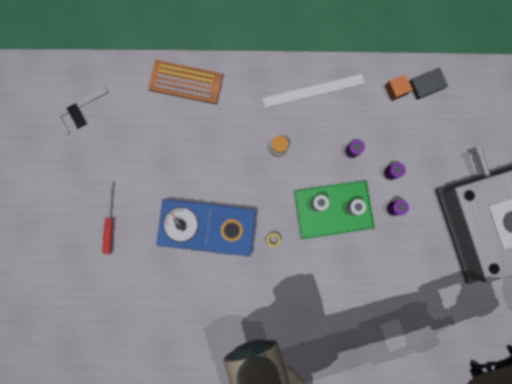

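View pics/side0.png

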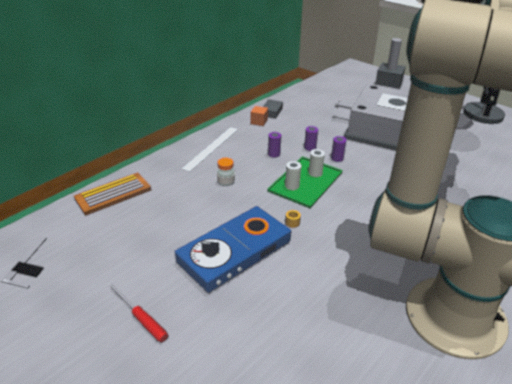

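The top view shows the blue tester around (207,227), with its dial at (181,225) and pad at (232,231). The green tray is around (334,209) and holds grey cylinders at (321,203) and (358,208).

Could be mistaken for the inserts: purple cylinders at (356,148), (396,170) and (399,207), and the jar at (280,145). I choose the two aluminium-coloured cylinders in the tray and will check them in a close crop.

Run:
```python
from h import *
i=cv2.imread("pics/top0.png")
a=cv2.resize(i[190:265,150:260],None,fx=7,fy=7,interpolation=cv2.INTER_CUBIC); cv2.imwrite("pics/c1.png",a)
b=cv2.resize(i[170:245,285:385],None,fx=7,fy=7,interpolation=cv2.INTER_CUBIC); cv2.imwrite("pics/c2.png",b)
hsv=cv2.cvtColor(i,cv2.COLOR_BGR2HSV)
def rect(mask,z):
    cs,_=cv2.findContours(mask,cv2.RETR_EXTERNAL,cv2.CHAIN_APPROX_NONE); c=max(cs,key=cv2.contourArea)
    P=np.array([onz("top",*p[0],z)[:2] for p in c],np.float32); r=cv2.minAreaRect(P); return r
blue=cv2.inRange(hsv,(105,120,40),(125,255,255)); blue[:,270:]=0
print("tester",rect(blue,.045))
g=cv2.inRange(hsv,(50,120,70),(75,255,255)); g[:120]=0
print("tray",rect(g,.012))
o=cv2.inRange(hsv,(8,120,90),(22,255,255)); 
o[:, :210]=0;o[:,250:]=0;o[:200]=0
print("pad",rect(o,.049))
# dark/light
w=cv2.inRange(hsv,(0,0,150),(179,60,255)); w[:,:160]=0; w[:,205:]=0; w[:205]=0; w[248:]=0
print("dial",rect(w,.045))
```

```text
tester ((0.48295900225639343, 0.17965564131736755), (0.2523850202560425, 0.1234292984008789), 83.57676696777344)
tray ((0.5354557633399963, -0.17546766996383667), (0.13289378583431244, 0.2036571353673935), 8.489709854125977)
pad ((0.47491568326950073, 0.11066944897174835), (0.04868975654244423, 0.051596738398075104), 0.27216005325317383)
dial ((0.48925304412841797, 0.25101494789123535), (0.08418495208024979, 0.08705446124076843), 0.2999694347381592)
```

View pics/c1.png

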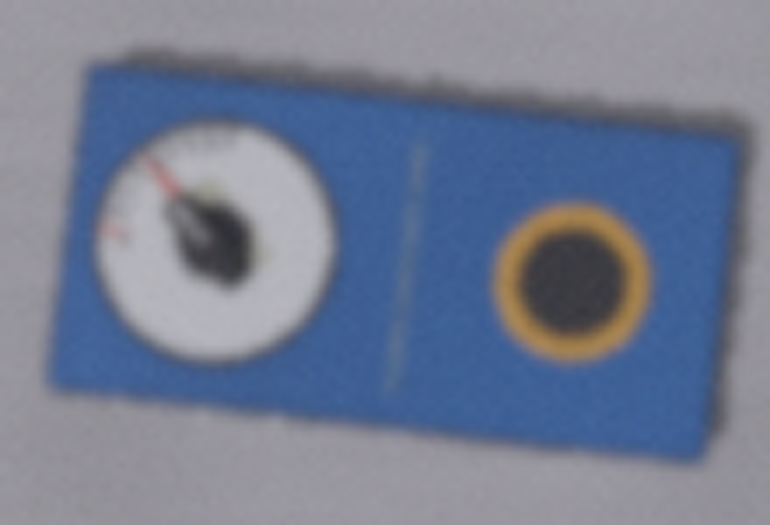

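View pics/c2.png

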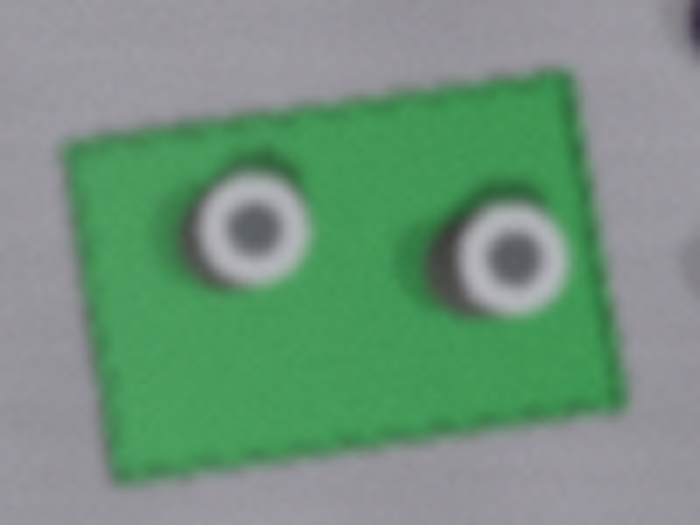

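The crops confirm two bare aluminium cylinders with dark dots in the tray. The pointer is about 50° clockwise of the red tick, near (171,212) in the full image.

Run:
```python
from h import *
i=cv2.imread("pics/top0.png"); hsv=cv2.cvtColor(i,cv2.COLOR_BGR2HSV)
w=cv2.inRange(hsv,(0,0,160),(179,45,255)); m=np.zeros_like(w); m[190:222,310:370]=255
g=cv2.inRange(hsv,(40,90,40),(80,255,255)); 
cs,_=cv2.findContours(w&m,cv2.RETR_EXTERNAL,cv2.CHAIN_APPROX_NONE)
P=[]
for c in cs:
    if cv2.contourArea(c)>60:
        (u,v),r=cv2.minEnclosingCircle(c); e=cv2.fitEllipse(c)
        p=onz("top",*e[0],.076); print("insert",(u,v,r),e,np.round(p,4)); P.append(p[:2])
d=P[0]-P[1]; print("sep",np.linalg.norm(d),"heading",np.arctan2(d[1],d[0]))
c=np.array([.490,.2505]); 
H,S,V=cv2.split(hsv); lab=cv2.cvtColor(i,cv2.COLOR_BGR2LAB)[:,:,1].astype(int)
for v in range(205,235):
  for u in range(160,200):
    if lab[v,u]>140:
      p=onz("top",u,v,.05)[:2]-c; print(u,v,lab[v,u],"alpha %.2f r %.3f"%(np.arctan2(p[0],p[1]),np.linalg.norm(p)))
# dial fit from ellipse
w=cv2.inRange(hsv,(0,0,150),(179,60,255)); w[:,:160]=0; w[:,205:]=0; w[:205]=0; w[248:]=0
cs,_=cv2.findContours(w,cv2.RETR_EXTERNAL,cv2.CHAIN_APPROX_NONE); e=cv2.fitEllipse(max(cs,key=cv2.contourArea)); print(e,onz("top",*e[0],.045))
bl=cv2.inRange(hsv,(0,0,0),(179,120,90)); 
for (u0,u1,v0,v1,z) in((172,192,212,240,.0765),): pass
m=np.zeros_like(bl); m[210:240,172:192]=255; M=cv2.moments(bl&m,True); print("bar",onz("top",M['m10']/M['m00'],M['m01']/M['m00'],.07), .5*np.arctan2(2*M['mu11'],M['mu20']-M['mu02']))
m=np.zeros_like(bl); m[222:240,224:240]=255; M=cv2.moments(bl&m,True); print("padblack",onz("top",M['m10']/M['m00'],M['m01']/M['m00'],.049))
# side dial & pad check
for n,z,p in(("pad",.049,(.475,.1105)),("dial",.045,(.49,.2505))): print(n,proj("side",(*p,z)))
for p in P: print("ins side",proj("side",(*p,.076)))
```

```text
insert (358.01922607421875, 206.71153259277344, 7.359489440917969) ((358.1211853027344, 206.74269104003906), (13.532403945922852, 14.060567855834961), 155.4904327392578) [ 0.5384 -0.229   0.076 ]
insert (321.140625, 202.6484375, 7.3530073165893555) ((321.1142272949219, 202.48904418945312), (13.585721015930176, 13.873827934265137), 100.45374298095703) [ 0.5493 -0.1295  0.076 ]
sep 0.10003787467504541 heading -1.6802363751800644
173 215 143 alpha 0.91 r 0.031
173 216 142 alpha 0.85 r 0.029
174 216 143 alpha 0.93 r 0.028
((180.38880920410156, 224.35826110839844), (30.814388275146484, 32.03019332885742), 46.39132308959961) [0.48953245 0.25001395 0.045     ]
bar [0.48965615 0.24523214 0.07      ] 1.2422274726516307
padblack [0.47527768 0.11083587 0.049     ]
pad [256.64039448 224.71340737]
dial [210.98707241 252.39131637]
ins side [317.890386   152.33268494]
ins side [294.03244146 164.57084606]
```

jog_arm(slide=[[43,-25.2,0],[43,-25.2,0],[43,-25.2,0],[43,-25.2,0],[43,-25.2,0],[43,-25.2,0],[43,-25.2,0],[43,-25.2,0],[43,-25.2,0],[54.7,-58.1,4],[54.7,-58.1,4],[54.7,-58.1,4]], twist=[-0.1,-0.2,-0.3,-0.3,-0.3,-0.3,-0.3,-0.3,-0.3,-0.3,-0.3,-0.3], hand=[0.5,0.5,0.5,0.5,0.5,0.5,0.5,0.5,0.5,0.5,0.5,0.5], grip_force=30)

```text
clock: 1.3
eef_pos: [0.477, 0.014, 0.2262]
tool_rot: [0.944, 0.329, -0.0, -0.0]
ft_force: [0.3, -0.5, 0.4]
width: 0.0428
```

```bash
cat > st.py <<'E'
from h import *
import sys
def show():
    s=status.get_state(); q=s["tool_rot"]
    from scipy.spatial.transform import Rotation as R
    M=R.from_quat(q).as_matrix()
    print("t",s["clock"],"p",np.round(s["eef_pos"],4),"phi",round(np.arctan2(M[1,0],M[0,0]),4),"z",np.round(M[:,2],3),"F",np.round(s["ft_force"],2),"T",np.round(s["ft_torque"],3),"w",round(s["width"],4),"q",np.round(s["joint_positions"],2))
    return s,M
def goto(x,y,z):
    s,M=show(); print("slide cm",np.round(100*M.T@(np.array([x,y,z])-s["eef_pos"]),2))
if __name__=="__main__":
    a=list(map(float,sys.argv[1:])); goto(*a) if a else show()
E
python3 st.py .4897 .2502 .12
```

```text
t 1.3 p [0.477  0.014  0.2262] phi 0.6697 z [-0.001 -0.    -1.   ] F [ 0.27 -0.55  0.35] T [ 0.026 -0.018  0.004] w 0.0428 q [-0.05 -0.08  1.56 -0.    1.66  0.85]
slide cm [ 15.67 -17.73  10.62]
```

jog_arm(slide=[[15.7,-17.7,5],[15.7,-17.7,5],[15.7,-17.7,8],[15.7,-17.7,10.6],[15.7,-17.7,10.6],[15.7,-17.7,10.6],[15.7,-17.7,10.6],[15.7,-17.7,10.6],[15.7,-17.7,10.6]], twist=[0,0,0,0,0,0,0,0,0], hand=[0.5,0.5,0.5,0.5,0.5,0.5,0.5,0.5,0.5])

```text
clock: 2.2
eef_pos: [0.4915, 0.2471, 0.1225]
tool_rot: [0.945, 0.328, 0.001, 0.0]
ft_force: [0.5, 0.9, -0.2]
width: 0.0423
```

```bash
python3 st.py .4897 .2502 .067
python3 - <<'E'
from h import *
i=vision.camera("side"); cv2.imwrite("pics/s1.png",cv2.resize(i[170:310,150:310],None,fx=4,fy=4,interpolation=cv2.INTER_CUBIC))
E
```

```text
t 2.2 p [0.4915 0.2471 0.1225] phi 0.6681 z [ 0.002  0.001 -1.   ] F [ 0.45  0.86 -0.24] T [ 0.058 -0.025  0.021] w 0.0423 q [ 0.4   0.19  1.49 -0.    1.46  1.3 ]
slide cm [ 0.04 -0.36  5.55]
```

View pics/s1.png

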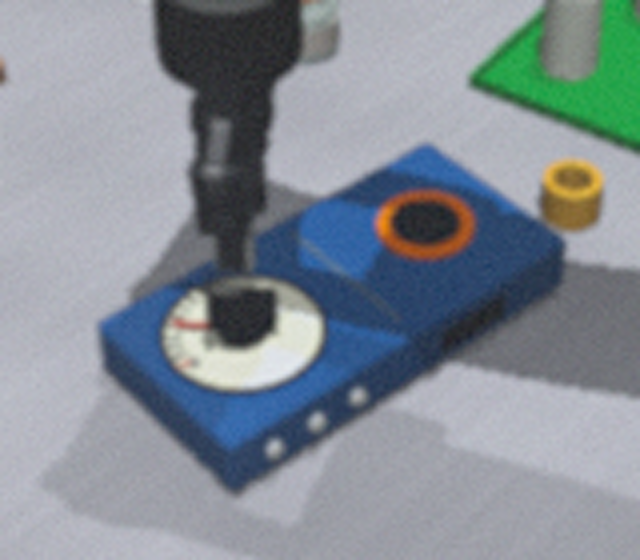

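The side view shows the fingers straddling just above the knob bar, at crop (240,300), with the pointer clear of the stop.

jog_arm(slide=[[0,0,0],[0,0,2]], twist=[0,0], hand=[0.5,0.5])

```text
clock: 2.45
eef_pos: [0.4926, 0.2482, 0.1044]
tool_rot: [0.945, 0.328, 0.004, -0.0]
ft_force: [-0.3, -0.2, 0.3]
width: 0.0424
```

```bash
python3 st.py .4897 .2502 .067
```

```text
t 2.45 p [0.4926 0.2482 0.1044] phi 0.6686 z [ 0.007  0.003 -1.   ] F [-0.33 -0.22  0.32] T [0.01 0.   0.04] w 0.0424 q [ 0.4   0.21  1.51 -0.    1.42  1.3 ]
slide cm [-0.13 -0.35  3.74]
```

jog_arm(slide=[[-0.1,-0.3,1],[-0.1,-0.3,2.5],[-0.1,-0.3,3.5],[-0.1,-0.3,3.5],[-0.1,-0.3,3.5]], twist=[0,0,0,0,0], hand=[0.5,0.5,0.5,0.5,0.5])

```text
clock: 2.95
eef_pos: [0.488, 0.2499, 0.066]
tool_rot: [0.944, 0.329, -0.0, 0.0]
ft_force: [0.1, -0.5, -0.3]
width: 0.0427
```

```bash
python3 st.py .4897 .2502 .067
```

```text
t 2.95 p [0.488  0.2499 0.066 ] phi 0.6698 z [ 0. -0. -1.] F [ 0.14 -0.46 -0.28] T [-0.021 -0.007 -0.013] w 0.0427 q [ 0.41  0.25  1.55 -0.    1.35  1.31]
slide cm [ 0.15  0.08 -0.1 ]
```

jog_arm(slide=[[0.1,0.1,-0.1],[0.1,0.1,-0.1],[0.1,0.1,-0.1],[0.1,0.1,-0.1],[0.1,0.1,-0.1],[0.1,0.1,-0.1]], twist=[0,0,0,0,0,0], hand=[0.5,0,0,0,0,0], grip_force=25)

```text
clock: 3.55
eef_pos: [0.4893, 0.2504, 0.0675]
tool_rot: [0.944, 0.329, 0.0, -0.0]
ft_force: [-4.1, 2.7, 5.9]
width: 0.0118
```

```bash
python3 st.py .4897 .2502 .067
```

```text
t 3.55 p [0.4893 0.2504 0.0675] phi 0.6702 z [ 0.     0.001 -1.   ] F [-4.07  2.69  5.92] T [0.576 0.601 0.002] w 0.0118 q [0.41 0.25 1.54 0.   1.35 1.31]
slide cm [0.02 0.04 0.05]
```

jog_arm(slide=[[0,-0.05,-0.2],[0,-0.05,-0.2],[0,-0.05,-0.2],[0,-0.05,-0.2],[0,-0.05,-0.2],[0,-0.05,-0.2],[0,-0.05,-0.2],[0,-0.05,-0.2],[0,-0.05,-0.2]], twist=[0,-0.1,-0.2,-0.3,-0.4,-0.5,-0.6,-0.7,-0.7], hand=[0,0,0,0,0,0,0,0,0])

```text
clock: 4.45
eef_pos: [0.4899, 0.25, 0.0677]
tool_rot: [0.774, 0.634, 0.001, 0.001]
ft_force: [7.1, 5.0, -9.0]
width: 0.0112
```

```bash
python3 st.py .4897 .2502 .067
```

```text
t 4.45 p [0.4899 0.25   0.0677] phi 1.3723 z [ 0.002  0.    -1.   ] F [ 7.06  4.98 -9.04] T [ 0.737 -1.245  0.052] w 0.0112 q [ 0.41  0.25  1.54 -0.    1.35  0.6 ]
slide cm [ 0.02 -0.02  0.07]
```

jog_arm(slide=[[0,0,0.1],[0,0,0.1],[0,0,0.1],[0,0,0.1]], twist=[-0.05,-0.09,-0.11,-0.11], hand=[0,0,0,0])

```text
clock: 4.85
eef_pos: [0.49, 0.25, 0.0677]
tool_rot: [0.739, 0.674, 0.001, 0.001]
ft_force: [5.0, 2.8, -3.2]
width: 0.0113
```

```bash
python3 st.py .4897 .2502 .067;  python3 - <<'E'
from h import *
i=vision.camera("side"); cv2.imwrite("pics/s2.png",cv2.resize(i[210:290,170:260],None,fx=7,fy=7,interpolation=cv2.INTER_CUBIC))
E
```

```text
t 4.85 p [0.49   0.25   0.0677] phi 1.4792 z [ 0.003  0.    -1.   ] F [ 5.02  2.84 -3.22] T [ 0.509 -0.856 -0.374] w 0.0113 q [ 0.4   0.25  1.54 -0.    1.35  0.5 ]
slide cm [ 0.02 -0.03  0.07]
```

View pics/s2.png

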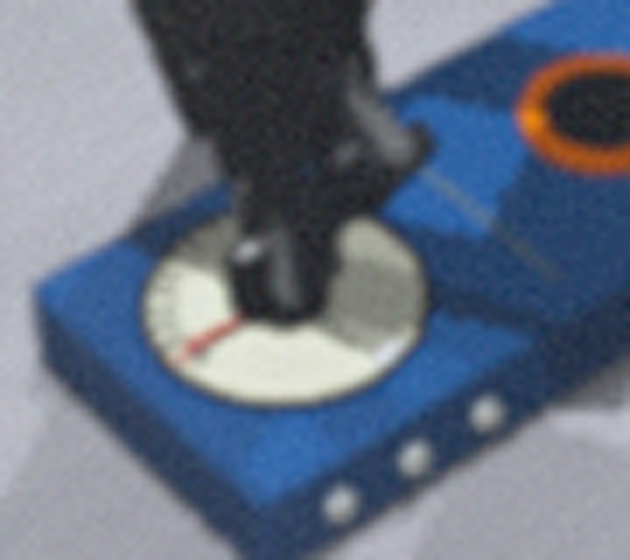

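The pointer at crop (190,350) overlaps the red tick. Torque about z jumped to −0.37 N m, so the knob is at its stop. Next I release it and rise.

jog_arm(slide=[[0,0,0],[0,0,0],[0,0,0],[0,0,0],[0,0,-5],[0,0,-10],[0,0,-12],[0,0,-12]], twist=[0,0,0,0,0,0,0,0], hand=[0.5,0.5,0.5,0.5,0.5,0.9,0.9,0.9])

```text
clock: 5.7
eef_pos: [0.4905, 0.2508, 0.1925]
tool_rot: [0.739, 0.674, 0.004, 0.001]
ft_force: [-0.3, 0.1, 0.6]
width: 0.077
```

```bash
python3 st.py .5493 -.1295 .16;  python3 - <<'E'
from h import *
i=vision.camera("side"); cv2.imwrite("pics/s3.png",cv2.resize(i[210:290,170:260],None,fx=7,fy=7,interpolation=cv2.INTER_CUBIC))
E
```

```text
t 5.7 p [0.4905 0.2508 0.1925] phi 1.4799 z [ 0.008  0.003 -1.   ] F [-0.31  0.09  0.6 ] T [0.004 0.022 0.018] w 0.077 q [ 0.41  0.14  1.41 -0.    1.59  0.5 ]
slide cm [-37.35   9.28   3.18]
```

View pics/s3.png

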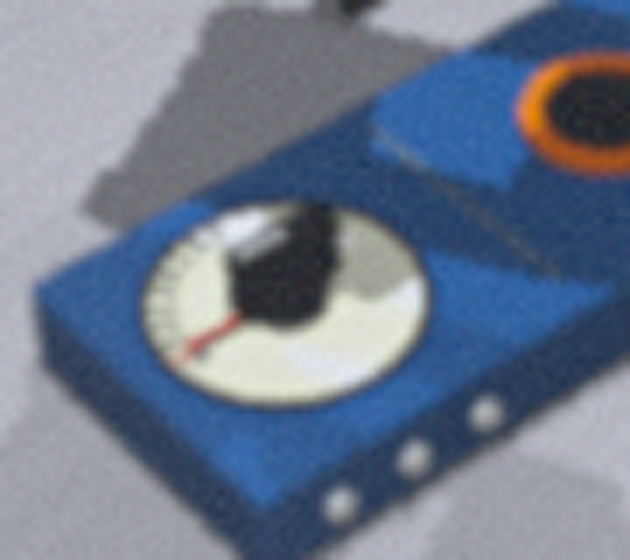

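Knob is still on zero after release. Next I go over the nearer insert at (0.549, −0.130). The jaws already run perpendicular to the line between the inserts.

jog_arm(slide=[[-37.3,9.3,0],[-37.3,9.3,0],[-37.3,9.3,0],[-37.3,9.3,0],[-37.3,9.3,0],[-37.3,9.3,0],[-37.3,9.3,0],[-37.3,9.3,0],[-37.3,9.3,3],[-37.3,9.3,3],[-37.3,9.3,3],[-37.3,9.3,3]], twist=[0,0,0,0,0,0,0,0,0,0,0,0], hand=[1,1,1,1,1,1,1,1,1,1,1,1], grip_force=40)

```text
clock: 6.95
eef_pos: [0.5479, -0.129, 0.1586]
tool_rot: [0.738, 0.675, 0.0, 0.0]
ft_force: [0.2, 0.3, 0.9]
width: 0.0858
```

```bash
python3 st.py .5493 -.1295 .045
python3 - <<'E'
from h import *
i=vision.camera("side"); cv2.imwrite("pics/s4.png",cv2.resize(i[90:230,220:380],None,fx=4,fy=4,interpolation=cv2.INTER_CUBIC))
E
```

```text
t 6.95 p [ 0.5479 -0.129   0.1586] phi 1.481 z [ 0. -0. -1.] F [0.24 0.35 0.92] T [ 0.041 -0.036 -0.   ] w 0.0858 q [-0.3   0.2   1.41 -0.    1.53 -0.21]
slide cm [-0.03  0.14 11.36]
```

View pics/s4.png

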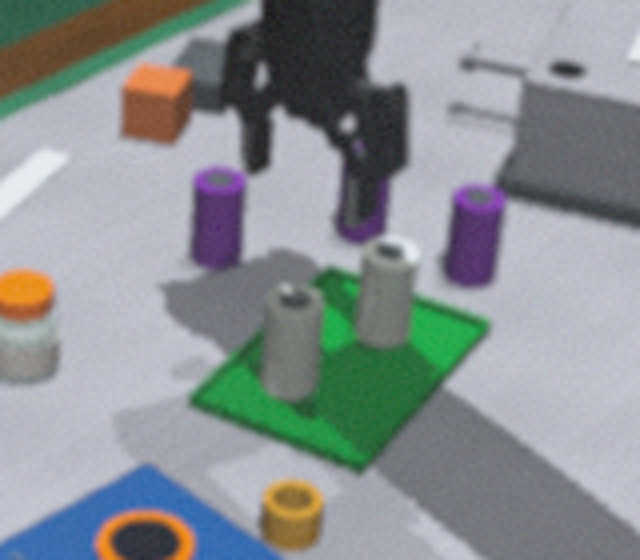

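The open gripper is above the front insert, crop (293,300), with both jaws clear of the second insert at (388,250). Descending.

jog_arm(slide=[[0,0.1,3],[0,0.1,5],[0,0.1,7],[0,0.1,9],[0,0.1,11.3],[0,0.1,11.3],[0,0.1,11.3]], twist=[0,0,0,0,0,0,0], hand=[1,1,1,1,1,1,1])

```text
clock: 7.7
eef_pos: [0.5492, -0.1295, 0.046]
tool_rot: [0.738, 0.674, 0.0, 0.0]
ft_force: [-0.3, -0.3, 0.4]
width: 0.0853
```

```bash
python3 st.py .5493 -.1295 .045
python3 - <<'E'
from h import *
i=vision.camera("side"); cv2.imwrite("pics/s5.png",cv2.resize(i[90:230,220:380],None,fx=4,fy=4,interpolation=cv2.INTER_CUBIC))
E
```

```text
t 7.7 p [ 0.5492 -0.1295  0.046 ] phi 1.4806 z [ 0.001 -0.    -1.   ] F [-0.29 -0.32  0.38] T [-0.009  0.016 -0.01 ] w 0.0853 q [-0.3   0.31  1.51 -0.    1.32 -0.21]
slide cm [0.01 0.01 0.1 ]
```

View pics/s5.png

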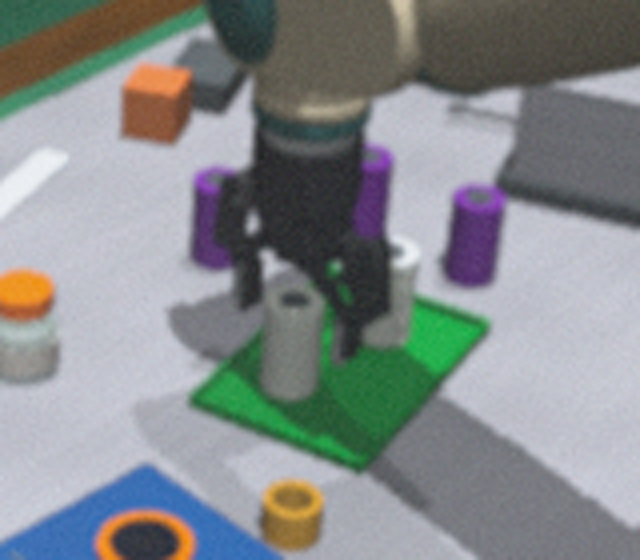

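Run:
```python
from h import *
f=lambda p:np.round((proj("side",p)-[220,90])*4)
for p in((.5493,-.1295,.076),(.5493,-.1295,.004),(.5493,-.1295,.048),(.5993,-.134,.048),(.4993,-.125,.048)): print(p,f(p))
i=vision.camera("top"); cv2.imwrite("pics/t5.png",cv2.resize(i[170:245,285:385],None,fx=7,fy=7,interpolation=cv2.INTER_CUBIC))
```

```text
(0.5493, -0.1295, 0.076) [296. 298.]
(0.5493, -0.1295, 0.004) [290. 381.]
(0.5493, -0.1295, 0.048) [294. 331.]
(0.5993, -0.134, 0.048) [243. 302.]
(0.4993, -0.125, 0.048) [346. 362.]
```

View pics/t5.png

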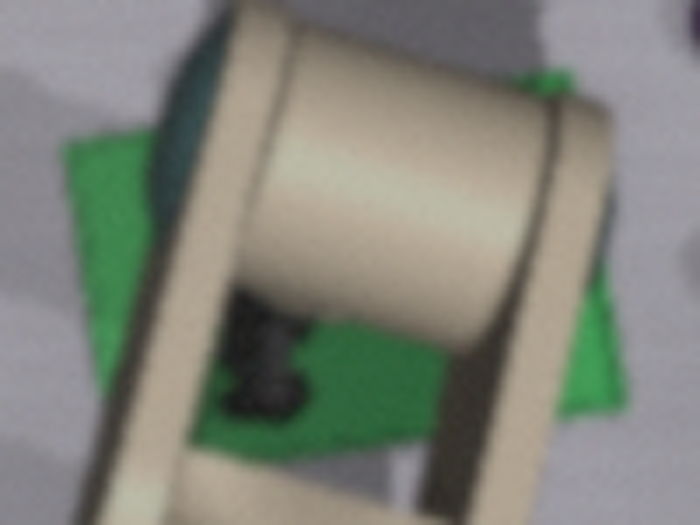

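The top view is blocked by the wrist. In the side view the fingertips sit where the centred grasp predicts, (243,302) and (346,362). Closing now.

jog_arm(slide=[[0,0,0],[0,0,0],[0,0,0],[0,0,0],[0,0,0],[0,0,0]], twist=[0,0,0,0,0,0], hand=[0,0,0,0,0,0], grip_force=50)

```text
clock: 8.4
eef_pos: [0.5491, -0.13, 0.0457]
tool_rot: [0.739, 0.674, 0.0, 0.001]
ft_force: [0.3, 0.5, 6.1]
width: 0.0415
```

```bash
python3 st.py
```

```text
t 8.4 p [ 0.5491 -0.13    0.0457] phi 1.4798 z [ 0.001 -0.    -1.   ] F [0.33 0.54 6.05] T [0.067 0.317 0.005] w 0.0415 q [-0.3   0.31  1.51 -0.    1.32 -0.21]
```

jog_arm(slide=[[0,0,-0.5],[0,0,-1.5],[0,0,-2.5],[0,0,-3.5],[0,0,-4.5],[0,0,-4.5],[0,0,-4.5],[0,0,-4.5],[0,0,-4.5]], twist=[0,0,0,0,0,0,0,0,0], hand=[0,0,0,0,0,0,0,0,0])

```text
clock: 9.3
eef_pos: [0.5483, -0.1298, 0.0892]
tool_rot: [0.739, 0.674, -0.0, -0.001]
ft_force: [-0.6, 0.4, -4.1]
width: 0.0414
```

```bash
python3 st.py
python3 - <<'E'
from h import *
i=vision.camera("side"); cv2.imwrite("pics/s6.png",cv2.resize(i[90:230,220:380],None,fx=4,fy=4,interpolation=cv2.INTER_CUBIC))
E
python3 st.py
```

```text
t 9.3 p [ 0.5483 -0.1298  0.0892] phi 1.4798 z [-0.001  0.    -1.   ] F [-0.57  0.42 -4.12] T [-0.069 -0.022 -0.002] w 0.0414 q [-0.3   0.26  1.48 -0.    1.4  -0.21]
t 9.35 p [ 0.5484 -0.1298  0.0893] phi 1.4798 z [-0.001  0.    -1.   ] F [-0.53 -0.11 -4.86] T [-0.02   0.026 -0.008] w 0.0417 q [-0.3   0.26  1.48 -0.    1.4  -0.21]
```

View pics/s6.png

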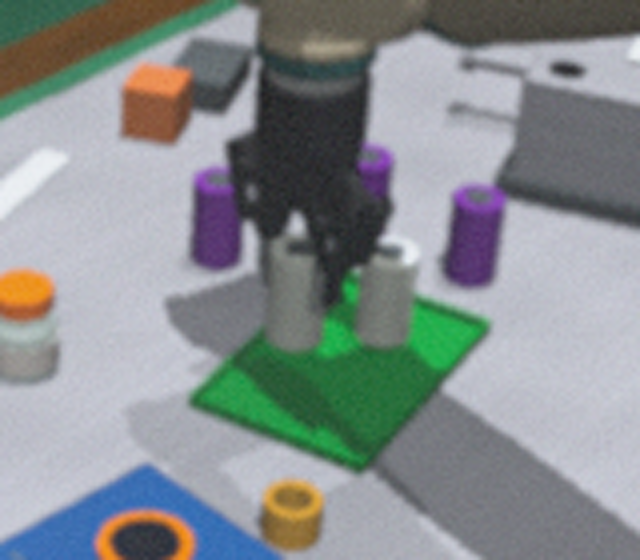

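The insert hangs upright, clear of the tray, with its underside near crop (295,345). I'll average the force over several control periods.

```bash
cat > wt.py <<'E'
from h import *
f=[]
for k in range(20):
    vision.camera("side"); f.append(status.get_state()["ft_force"][2])
print(np.round(f,2),np.mean(f),np.std(f))
E
python3 wt.py
```

```text
[-4.63 -4.63 -4.54 -4.02 -3.31 -5.45 -4.33 -4.51 -4.43 -4.42 -5.63 -4.63
 -4.04 -3.45 -4.47 -4.52 -4.34 -4.9  -3.89 -4.67] -4.4412668839763505 0.5361325543706587
```

About 4.5 N, so this is probably the heavier one (the limit is 3.3 N). I put it back and feel the other.

jog_arm(slide=[[0,0,1.2],[0,0,2.4],[0,0,3.4],[0,0,4.0],[0,0,4.4],[0,0,4.4],[0,0,4.4]], twist=[0,0,0,0,0,0,0], hand=[0,0,0,0,0,0,0])

```text
clock: 11.05
eef_pos: [0.5489, -0.13, 0.046]
tool_rot: [0.739, 0.674, 0.0, 0.0]
ft_force: [-0.4, -1.2, -4.9]
width: 0.0414
```

```bash
python3 st.py
```

```text
t 11.05 p [ 0.5489 -0.13    0.046 ] phi 1.4798 z [ 0.001 -0.    -1.   ] F [-0.43 -1.15 -4.9 ] T [ 0.004 -0.015 -0.065] w 0.0414 q [-0.3   0.31  1.51 -0.    1.32 -0.21]
```

jog_arm(slide=[[0,0,0.05],[0,0,0.1],[0,0,0.1],[0,0,0.1]], twist=[0,0,0,0], hand=[0,0,0,0])

```text
clock: 11.45
eef_pos: [0.549, -0.13, 0.0457]
tool_rot: [0.739, 0.674, 0.0, 0.0]
ft_force: [-2.3, 0.3, 5.5]
width: 0.0414
```

```bash
python3 st.py
```

```text
t 11.45 p [ 0.549  -0.13    0.0457] phi 1.4798 z [ 0.001 -0.    -1.   ] F [-2.3   0.25  5.46] T [0.174 0.803 0.056] w 0.0414 q [-0.3   0.31  1.51 -0.    1.32 -0.21]
```

jog_arm(slide=[[0,0,0],[0,0,0],[0,0,0],[0,0,0],[0,0,0],[0,0,-3],[0,0,-6],[0,0,-9],[0,0,-9],[-10,-0.2,-9],[-10,-0.2,-9],[-10,-0.2,-9]], twist=[0,0,0,0,0,0,0,0,0,0,0,0], hand=[1,1,1,1,1,1,1,1,1,1,1,1])

```text
clock: 12.65
eef_pos: [0.5363, -0.2342, 0.1341]
tool_rot: [0.74, 0.672, -0.001, 0.0]
ft_force: [0.3, -0.2, -1.0]
width: 0.085
```

```bash
python3 st.py .5384 -.229 .0455
python3 - <<'E'
from h import *
i=vision.camera("side"); cv2.imwrite("pics/s7.png",cv2.resize(i[90:230,220:380],None,fx=4,fy=4,interpolation=cv2.INTER_CUBIC))
E
```

```text
t 12.65 p [ 0.5363 -0.2342  0.1341] phi 1.4744 z [-0.001 -0.001 -1.   ] F [ 0.33 -0.21 -1.01] T [ 0.057  0.02  -0.065] w 0.085 q [-0.47  0.28  1.37 -0.    1.5  -0.38]
slide cm [0.55 0.17 8.86]
```

View pics/s7.png

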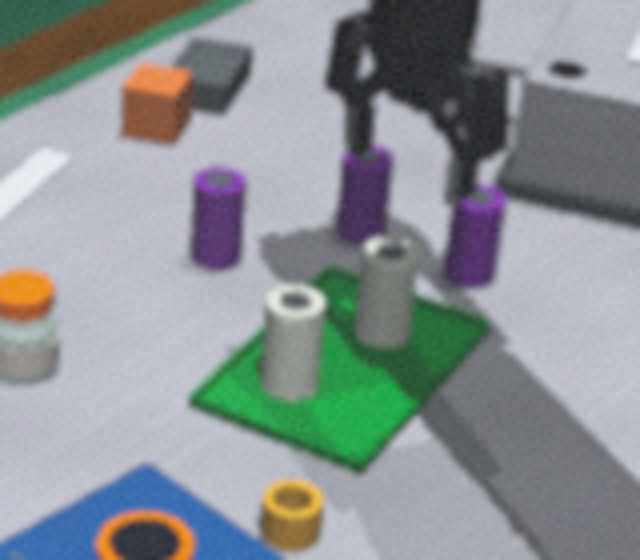

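The first insert stands upright again at crop (295,340). The gripper is now over the second one at (388,290).

jog_arm(slide=[[0,0,0],[0,0,0],[0,0,1]], twist=[0,0,0], hand=[1,1,1])

```text
clock: 13.0
eef_pos: [0.5386, -0.2285, 0.126]
tool_rot: [0.738, 0.675, 0.001, 0.001]
ft_force: [-0.3, 0.9, 0.2]
width: 0.0858
```

```bash
python3 st.py .5384 -.229 .0455
```

```text
t 13.0 p [ 0.5386 -0.2285  0.126 ] phi 1.4815 z [ 0.003 -0.001 -1.   ] F [-0.31  0.86  0.17] T [0.    0.06  0.019] w 0.0858 q [-0.46  0.28  1.38  0.    1.48 -0.38]
slide cm [-0.04 -0.04  8.05]
```

jog_arm(slide=[[0,0,2.5],[0,0,5],[0,0,7],[0,0,8],[0,0,8],[0,0,8],[0,0,8],[0,0,8],[0,0,8],[0,0,8],[0,0,8],[0,0,8]], twist=[0,0,0,0,0,0,0,0,0,0,0,0], hand=[1,1,1,1,1,1,1,0,0,0,0,0])

```text
clock: 14.2
eef_pos: [0.538, -0.2295, 0.0456]
tool_rot: [0.739, 0.674, 0.0, 0.001]
ft_force: [-0.4, 0.3, 4.3]
width: 0.0412
```

```bash
python3 st.py
```

```text
t 14.2 p [ 0.538  -0.2295  0.0456] phi 1.4797 z [ 0.001 -0.001 -1.   ] F [-0.38  0.29  4.3 ] T [0.024 0.144 0.013] w 0.0412 q [-0.47  0.37  1.44 -0.    1.33 -0.38]
```

jog_arm(slide=[[0,0,-0.5],[0,0,-1.5],[0,0,-2.5],[0,0,-3.5],[0,0,-4.5],[0,0,-4.5],[0,0,-4.5],[0,0,-4.5],[0,0,-4.5]], twist=[0,0,0,0,0,0,0,0,0], hand=[0,0,0,0,0,0,0,0,0])

```text
clock: 15.1
eef_pos: [0.5373, -0.2291, 0.0892]
tool_rot: [0.739, 0.674, -0.0, -0.001]
ft_force: [0.4, 0.6, -2.5]
width: 0.0414
```

```bash
python3 st.py;python3 wt.py
python3 - <<'E'
from h import *
i=vision.camera("side"); cv2.imwrite("pics/s8.png",cv2.resize(i[90:230,220:380],None,fx=4,fy=4,interpolation=cv2.INTER_CUBIC))
E
```

```text
t 15.1 p [ 0.5373 -0.2291  0.0892] phi 1.4798 z [-0.001  0.    -1.   ] F [ 0.45  0.63 -2.52] T [-0.059  0.05   0.051] w 0.0414 q [-0.47  0.32  1.41 -0.    1.41 -0.38]
[-2.05 -2.83 -1.69 -3.31 -1.62 -1.89 -2.63 -2.81 -1.61 -1.6  -3.38 -1.85
 -3.08 -1.63 -1.61 -2.44 -3.03 -1.21 -1.84 -0.66] -2.1383518063672744 0.7319467634957711
```

View pics/s8.png

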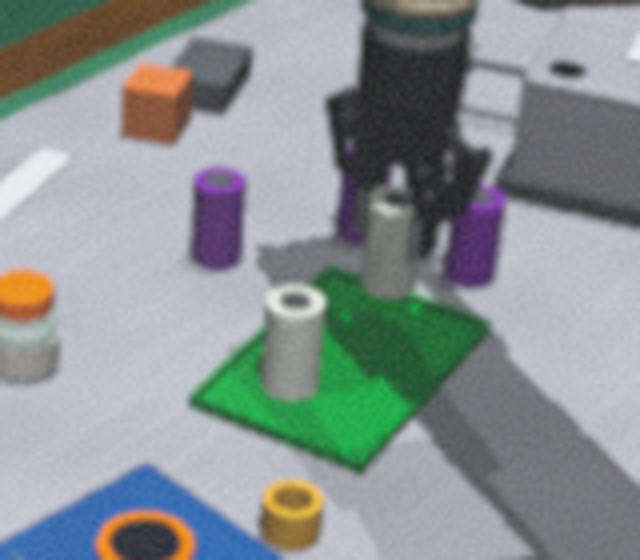

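This one weighs about 2.1 N against 4.5 N, so it is the lighter one. It is lifted clear while the heavier stands in the tray, crop (295,340). I set it back down.

jog_arm(slide=[[0,0,1.2],[0,0,2.4],[0,0,3.4],[0,0,4.0],[0,0,4.4],[0,0,4.45],[0,0,4.5],[0,0,4.5],[0,0,4.5]], twist=[0,0,0,0,0,0,0,0,0], hand=[0,0,0,0,0,0,0,0,0])

```text
clock: 17.05
eef_pos: [0.5377, -0.2293, 0.0456]
tool_rot: [0.739, 0.674, 0.0, 0.0]
ft_force: [-3.3, 2.3, 6.1]
width: 0.0413
```

```bash
python3 st.py
```

```text
t 17.05 p [ 0.5377 -0.2293  0.0456] phi 1.4798 z [ 0. -0. -1.] F [-3.32  2.27  6.07] T [ 0.316  0.901 -0.037] w 0.0413 q [-0.47  0.37  1.44 -0.    1.33 -0.38]
```

jog_arm(slide=[[0,0,0],[0,0,0],[0,0,0],[0,0,0],[0,0,0],[0,0,-3],[0,0,-6],[0,0,-9],[0,0,-9],[10,0.2,-9],[10,0.2,-9],[10,0.2,-9]], twist=[0,0,0,0,0,0,0,0,0,0,0,0], hand=[1,1,1,1,1,1,1,1,1,1,1,1])

```text
clock: 18.25
eef_pos: [0.549, -0.1249, 0.1342]
tool_rot: [0.737, 0.676, 0.0, -0.001]
ft_force: [-1.2, -0.0, 0.3]
width: 0.0852
```

jog_arm(slide=[[0,0,0],[0,0,0],[0,0,1]], twist=[0,0,0], hand=[1,1,1])

```text
clock: 18.55
eef_pos: [0.5493, -0.1312, 0.1258]
tool_rot: [0.739, 0.674, 0.001, 0.001]
ft_force: [0.6, 0.9, 0.5]
width: 0.0856
```

```bash
python3 st.py .549 -.13 .0455
python3 - <<'E'
from h import *
i=vision.camera("side"); cv2.imwrite("pics/s9.png",cv2.resize(i[90:230,220:380],None,fx=4,fy=4,interpolation=cv2.INTER_CUBIC))
E
```

```text
t 18.55 p [ 0.5493 -0.1312  0.1258] phi 1.4782 z [ 0.003 -0.001 -1.   ] F [0.58 0.93 0.54] T [-0.024  0.029  0.013] w 0.0856 q [-0.3   0.23  1.44 -0.    1.47 -0.21]
slide cm [ 0.12 -0.06  8.03]
```

View pics/s9.png

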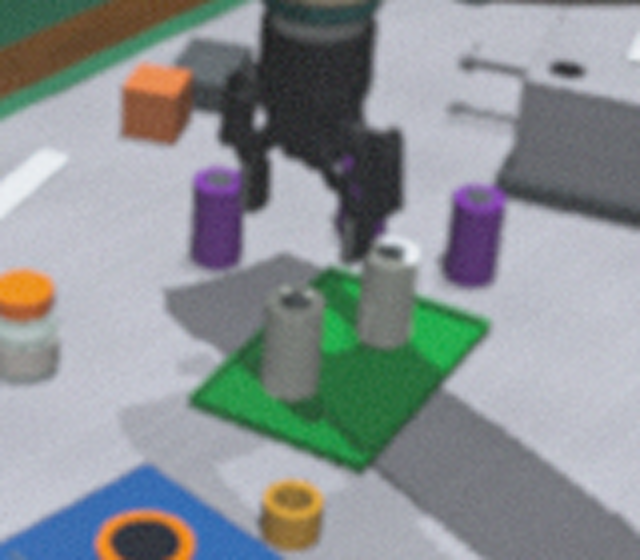

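Both inserts stand upright in the tray, at (295,345) and (388,295). I grasp the heavier one.

jog_arm(slide=[[0,0,2.5],[0,0,5],[0,0,7],[0,0,8],[0,0,8],[0,0,8],[0,0,8],[0,0,8],[0,0,8],[0,0,8],[0,0,8],[0,0,8]], twist=[0,0,0,0,0,0,0,0,0,0,0,0], hand=[1,1,1,1,1,1,1,0,0,0,0,0], grip_force=60)

```text
clock: 19.8
eef_pos: [0.5491, -0.1299, 0.0456]
tool_rot: [0.739, 0.674, 0.0, 0.001]
ft_force: [-0.4, -0.0, 3.7]
width: 0.0414
```

jog_arm(slide=[[0,0,-0.5],[0,0,-1.5],[0,0,-3],[0,0,-5],[0,0,-7],[0,0,-9],[0,0,-9.5],[0,0,-9.5],[0,0,-9.5],[0,0,-9.5]], twist=[0,0,0,0,0,0,0,0,0,0], hand=[0,0,0,0,0,0,0,0,0,0])

```text
clock: 20.8
eef_pos: [0.548, -0.1297, 0.1384]
tool_rot: [0.739, 0.674, -0.001, -0.001]
ft_force: [0.2, 1.0, -4.9]
width: 0.0416
```

```bash
python3 st.py .4752 .1107 .14
python3 - <<'E'
from h import *
i=vision.camera("side"); cv2.imwrite("pics/s10.png",cv2.resize(i[90:230,220:380],None,fx=4,fy=4,interpolation=cv2.INTER_CUBIC))
f=[]
for k in range(8): vision.camera("side"); f.append(status.get_state()["ft_force"][2])
print(np.mean(f))
E
```

```text
t 20.8 p [ 0.548  -0.1297  0.1384] phi 1.4798 z [-0.002  0.001 -1.   ] F [ 0.2   1.01 -4.94] T [-0.002  0.043  0.007] w 0.0416 q [-0.3   0.22  1.43 -0.    1.5  -0.21]
slide cm [23.28 -9.44 -0.12]
-4.553057089175706
```

View pics/s10.png

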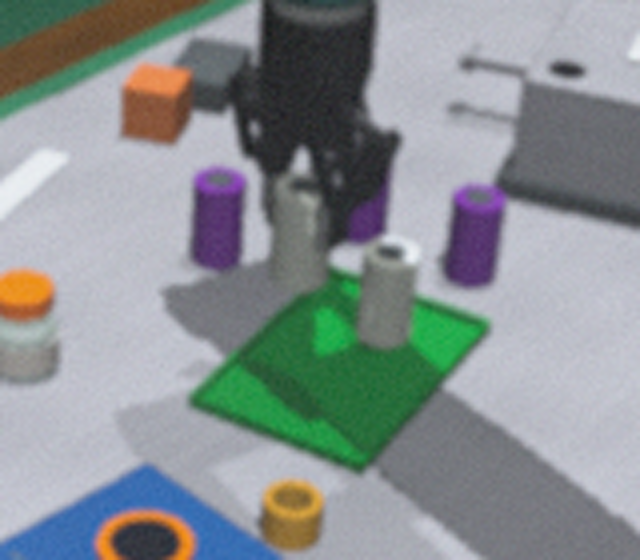

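The heavier insert (4.55 N) is held clear of the tray and the lighter stands in it at (388,295). I carry it to the pad.

jog_arm(slide=[[3,-1.2,0],[6,-2.4,0],[9,-3.6,0],[12,-4.8,0],[15,-6,0],[18,-7.2,0],[21,-8.5,0],[22.5,-9.1,0],[23.3,-9.4,0],[23.3,-9.4,0],[23.3,-9.4,0],[23.3,-9.4,0]], twist=[0,0,0,0,0,0,0,0,0,0,0,0], hand=[0,0,0,0,0,0,0,0,0,0,0,0])

```text
clock: 22.45
eef_pos: [0.4766, 0.1098, 0.1398]
tool_rot: [0.739, 0.674, -0.0, 0.0]
ft_force: [0.1, -0.4, -5.0]
width: 0.0409
```

```bash
python3 st.py .4752 .1107 .1106
```

```text
t 22.45 p [0.4766 0.1098 0.1398] phi 1.4786 z [ 0. -0. -1.] F [ 0.14 -0.44 -5.04] T [0.018 0.042 0.017] w 0.0409 q [ 0.15  0.01  1.65 -0.    1.48  0.24]
slide cm [ 0.08 -0.14  2.92]
```

jog_arm(slide=[[0.1,-0.1,0.8],[0.1,-0.1,1.6],[0.1,-0.1,2.4],[0.1,-0.1,2.9],[0.1,-0.1,2.9],[0.1,-0.1,2.9],[0.1,-0.1,2.9],[0.1,-0.1,2.9]], twist=[0,0,0,0,0,0,0,0], hand=[0,0,0,0,0,0,0,0])

```text
clock: 23.25
eef_pos: [0.4756, 0.1119, 0.1113]
tool_rot: [0.739, 0.674, 0.0, 0.0]
ft_force: [0.2, 0.9, -4.5]
width: 0.0414
```

```bash
python3 st.py .4752 .1107 .1106
python3 - <<'E'
from h import *
i=vision.camera("side"); cv2.imwrite("pics/s11.png",cv2.resize(i[110:300,160:370],None,fx=3.5,fy=3,interpolation=cv2.INTER_CUBIC))
i=vision.camera("top"); cv2.imwrite("pics/t11.png",cv2.resize(i[170:265,150:390],None,fx=3.3,fy=3.3,interpolation=cv2.INTER_CUBIC))
for p in((.4752,.1107,.049),(.4752,.1107,.069),(.4752,.1107,.141)): print((proj("side",p)-[160,110])*[3.5,3])
E
```

```text
t 23.25 p [0.4756 0.1119 0.1113] phi 1.4798 z [ 0.001  0.    -1.   ] F [ 0.2  0.9 -4.5] T [-0.05   0.012 -0.022] w 0.0414 q [ 0.16  0.03  1.69 -0.    1.42  0.25]
slide cm [-0.12 -0.03  0.07]
[337.8373025  344.14857115]
[338.2336889  325.35971526]
[339.72119305 254.19062688]
```

View pics/s11.png

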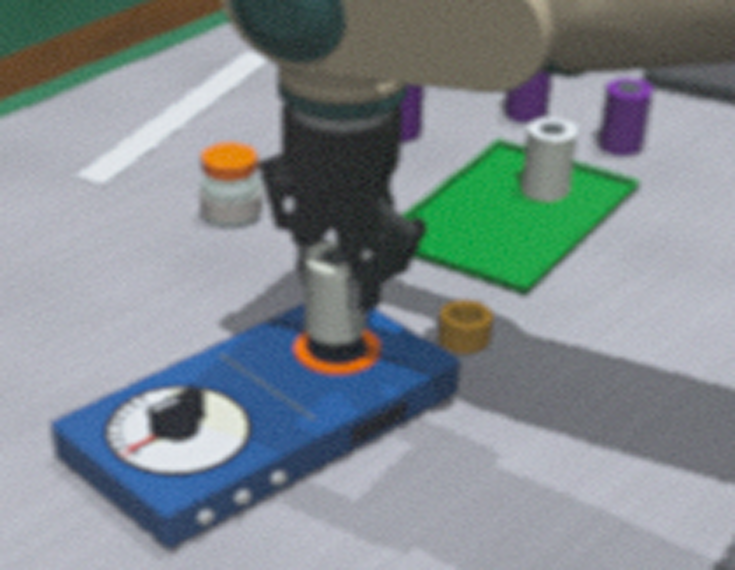

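View pics/t11.png

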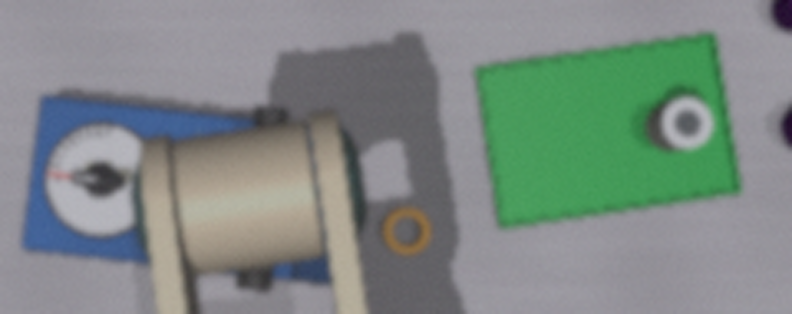

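The insert hangs upright over the pad, with its underside near (335,330) against a predicted (338,325). The knob pointer is at zero, the lighter insert stands in the tray, and the bystanders look undisturbed. I let it settle, then hand in.

jog_arm(slide=[[0,0,0],[0,0,0],[0,0,0],[0,0,0],[0,0,0],[0,0,0]], twist=[0,0,0,0,0,0], hand=[0,0,0,0,0,0])

```text
clock: 23.95
eef_pos: [0.4753, 0.1118, 0.1109]
tool_rot: [0.739, 0.674, -0.0, 0.0]
ft_force: [0.3, -0.4, -4.2]
width: 0.0413
```

```bash
python3 st.py; python3 -c "
from cell import bot
print(bot.job_done())"
```

```text
t 23.95 p [0.4753 0.1118 0.1109] phi 1.4798 z [-0. -0. -1.] F [ 0.3  -0.36 -4.18] T [-0.007  0.04  -0.033] w 0.0413 q [ 0.16  0.03  1.69 -0.    1.42  0.25]
the job is handed in; nothing more can be done
None
```

The job is handed in at about 24 s of the 72 s allowed; it gives no verdict, so the checks below are my own.

- **Knob:** I turned it anticlockwise until it met the stop (torque about −0.37 N m). The pointer was still on the red tick in the last side and top views.
- **Weighing:** The insert nearer the tester read about 4.5 N on both lifts and the far one about 2.1 N, so the nearer one is the heavier. I lifted the nearer one first, put it back, then lifted and set down the lighter one.
- **Final hold:** The heavier insert is upright in the gripper, about 20 mm above the pad and about 1 mm off its centre. The wrist reads only its weight (−4.2 N), so it is not touching the tester.
- **Rest of the scene:** The lighter insert stands upright in the tray. The jar and bushing look undisturbed in the last views; the screwdriver was outside those crops, but the arm never went near it.

No check failed or disagreed. The wrist hid the pad from the top camera at the end, so the centring rests on the arm's position reading and the side view.

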